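Clear a stalled plate on the transfer conveyor with the stop latched

ROBOT

A 6-joint arm with a two-finger parallel gripper is mounted at the origin on a cart in front of the work surface, level with it; the furniture and walls round the work are solid. World frame = base frame: x ahead of the robot, y to its left, z up, the work surface at z = 0. Lengths are in mm, angles in rad, forces in N, time in s.
With the tool pointing down it reaches from about 275 to 850 mm from the base axis. Payload 19 kg.
Tool frame: the origin (TCP) lies between the finger pads; the fingertips stand 22 mm ahead of it and the grasp point (between the pads) lies 3 mm ahead of it; z points along the fingers, y is the direction in which the jaws open and shut (so a half turn about z gives the same grasp; the last joint's range is limited). The gripper opens to 85 mm and grips with 20 to 120 N. Pads are 22 mm wide; open, the fingers measure 114 mm over their backs; the gripper's body (76 mm by 85 mm) begins 54 mm behind the grasp point. The pads swing forward as they close: fully open they stand 13 mm farther back than shut.
Start: joints at [-1.388, 0.15, 1.437, -0, 1.554, -0.134], TCP at [179.102, -546.365, 253.267] pointing down, gripper open.
Joint ranges: [-2.8, 2.8], [-0.68, 2.1], [0.12, 2.68], [-1.39, 4.53], [0.16, 2.79], [-2.81, 2.81]. Speed limits (rad/s): [1.89, 1.89, 2.22, 3.01, 3.01, 3.01].

INTERFACE

Orientations are given as a unit quaternion [x, y, z, w].
In Python, from workcell import monitor, capture, calibration, sign_off gives the robot as it stands.
- The arm moves only by the shell command python3 -m inch 'ROWS' [OPENING] [FORCE]. ROWS is text: rows parted by semicolons, each of 4 numbers parted by spaces: the shift along the tool's x, y, z in m, then the turn about the tool's z in rad. A call has 1 to 10 rows; each row shifts and turns the pose as measured when the row begins, along the tool's axes as they then stand; what a row does not reach is not made up. A row lasts 1/10 s, in which the tool goes at most 50 mm and 8.59 degrees, less where a joint would pass 70% of its speed; a pose out of reach is approached as far as the arm can. A call is refused whole if a number of a shift passes 0.05 or a number of a turn 0.15, either way. A call with a gripper value outside its range is refused whole. OPENING is the finger opening in m, from 0 to 0.0854, set as the call begins (- or left out, the last holds). The fingers move at their own pace and stop on an object; FORCE is the grip in N (left out, the last holds). Time passes only in rows, so rows that do not move let the fingers close. It gives the time, the measured TCP pose, the force and the opening at its end, in the units of the state.
- monitor.get_obs(): the state, without advancing time (a new reading comes with each control period).
- capture(name): name is "scene" or "side" or "wrist"; returns (picture, depth): 400x640x3 uint8, red, green, blue; 400x640 float32, mm along the optical axis (not along the pixel's ray), 0 where there is no reading.
- calibration(name): a dict with "fx", "fy", "cx", "cy" (pixels), "camera_from_world" (4x4, takes a point from world to camera coordinates). Camera axes: x right, y down, z forward; pixel columns grow to the right and rows downward; lengths in mm; the calibration is good to about 2 mm. A picture is of the moment at which its call begins: read the wrist's pose just before it. calibration takes no time and is no camera call; for the wrist camera it gives the pose at the moment of the call.
- sign_off(): hands the job in, once; it reports no verdict.
The state is a dict: "t": time; "q": joint angles; "dq": joint speeds; "effort": joint torques, N m; "position": TCP position; "orientation": TCP orientation; "contact_force": force on the tool from outside, world axes, zero at the start; "ft_torque": the same for the moment, N m; "gripper_width": opening from 0.0 (shut) to 1.0 (fully open).
Only numpy, scipy, OpenCV 4.12 (cv2) and the standard library are available. Lean on these libraries where they do the work, as an engineer would, in place of code of your own. Each camera call takes 0.05 s, during which the arm holds its last target.

TASK

A white well plate has stalled on the little transfer conveyor, short of its end stop. With a fingertip and without forcing it, press the red mushroom button of the yellow stop box in until it latches and stays down, then push the plate gently along the belts with the fingertips until it rests against the end stop, and last turn the red button clockwise, as its arrows show, until it springs back out. Do not grip, lift or carry anything, do not move the plate unless the stop is latched, and leave the other things on the bench where they stand.

Things in the scene. Friction and masses are not known exactly. Their poses are not given: they have to be found in the camera images.
- conveyor: Low plate conveyor fixed to the bench, 460 mm long (its y), 121 mm wide (its x), with a gear motor behind its -y end. Origin: bench level under its centre, z up. Plates travel to its +y (robot's left). Two black belts, tops 50 mm above the bench, stand still; the bed between them is 8 mm lower. Steel guides, 89 mm apart inside, rise 8 mm above the belts; the plate stands 6 mm proud of them.
- end_stop (a point): Middle of the face of the end stop, at belt-top height, where the plate's leading edge comes to rest; axes as the conveyor's. The stop is a rigid dark steel crossbar, 18 mm above the belts, with two rubber bumpers.
- plate_center (a point): Centre, half-way up, of the white 96-well plate: 86 mm (its x) by 128 mm (its y) by 14 mm, about 45 g, loose, lying on the belts with its long side along the conveyor and 1.5 mm of play to either guide. It slides with less than 1 N. At the end stop its centre is 64 mm short of point end_stop.
- stop_box: Yellow stop box with black foot, 72 x 72 mm, 55 mm tall, fixed to the bench; origin at bench level under its centre, which is also on the axis of the red button; z up. A cable runs out of its +x side, flat on the bench, to the conveyor.
- head_top (a point): Centre of the top of the red mushroom button: a three-lobed head, 15 mm thick, its lobes reach 28 mm and the hollows between them 17 mm from the axis. With the button out its top is 88 mm above the bench and its underside 18 mm above the box top; it moves with the button.
- lobe_tip (a point): Outermost point of one lobe, half-way up the head (28 mm from the axis, 7.5 mm below the top); the other two lobes are 120 degrees away on either side. It moves and turns with the button.
- stop_press (a joint): How far the button is pressed, in m: 0 out, 0.0085 latched, 0.012 at its bottom stop. A spring pushes it out: about 3 N at the start, and pressing past the latch takes about 7 N. Press it down 11 to 12 mm, then let go and it stays at about 0.0085.
- stop_twist (a joint): How far the button is turned, in rad: 0 at rest, growing clockwise seen from above, stop at 1.1. A spring turns it back. With the button latched, turning it past 0.5 to 0.65 rad (0.1 N m, some 4 N at a lobe) lets it spring out; when let go it turns back to 0.
- buffer_bottle: Bystander: bottle with blue cap, 56 mm across, 103 mm tall, standing beside the stop box; origin under its centre.
- vial_tray: Bystander: orange vial rack, 60 x 108 x 26 mm, with four capped vials 51 mm tall in it, at the left of the bench; origin under its centre.
- lab_notebook: Bystander: blue notebook, 105 x 152 x 14 mm, with a marker pen lying on it, at the right of the bench; origin under its centre.
- stain_bottle: Bystander: small bottle with black cap, 46 mm across, 85 mm tall, right of the conveyor; origin under its centre.

How it is judged:
By the outcome, as a careful person would: the job done as asked, in the order asked, and still so for the second after the job is handed in, with the robot touching nothing.
It also fails if it takes over 48 s, if anything falls off the work surface, if the arm or the gripper's body presses on something with over 40 N, if the wrist force passes 120 N, or if a joint passes its speed limit or range.

## Working session

There is one attempt and no reset: what is moved stays moved. The work goes in short steps, Python scripts to look and compute and a shell command to move; the robot and the scene stay as the last step left them, time stands still between calls to the robot, and variables do not carry over. Pictures are saved under pics/ and viewed, and the job is handed in when it is done.

```bash
ls; mkdir -p pics; python3 - <<'E'
from workcell import monitor, capture, calibration
import cv2,numpy as np
o=monitor.get_obs()
print({k:np.round(v,4).tolist() for k,v in o.items()})
for n in ("scene","side"):
    p,d=capture(n); cv2.imwrite(f"pics/{n}0.png",p[:,:,::-1]); np.save(f"pics/{n}0.npy",d)
    c=calibration(n); print(n,c["fx"],c["cx"],c["cy"],np.round(c["camera_from_world"],3).tolist())
E
```

```text
pics
{'t': 0.0, 'q': [-1.388, 0.151, 1.438, 0.0, 1.5538, -0.134], 'dq': [0.0004, 0.0016, 0.0012, -0.0021, -0.0002, 0.0002], 'effort': [-0.0011, -71.305, -57.0866, -0.0003, 0.0088, -0.0], 'position': [179.0749, -546.184, 252.7058], 'orientation': [0.9875, 0.1577, -0.0, -0.0006], 'contact_force': [-0.1963, -0.6763, -0.4888], 'ft_torque': [0.0023, 0.051, -0.0358], 'gripper_width': 0.996}
scene 454.2364965002882 319.71128656794696 200.8730932595055 [[-0.851, -0.525, -0.012, 433.949], [-0.36, 0.599, -0.716, 273.997], [0.383, -0.605, -0.698, 1222.145], [0.0, 0.0, 0.0, 1.0]]
side 396.111327694711 313.11688652332543 194.6692971446409 [[-0.832, -0.555, -0.003, 448.641], [-0.315, 0.476, -0.821, 257.175], [0.457, -0.682, -0.57, 899.978], [0.0, 0.0, 0.0, 1.0]]
```

View pics/scene0.png

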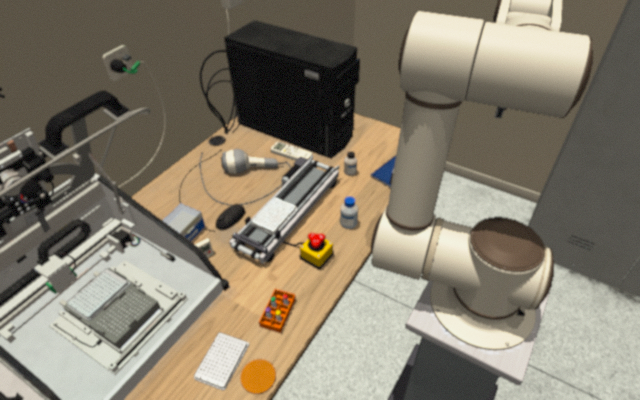

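View pics/side0.png

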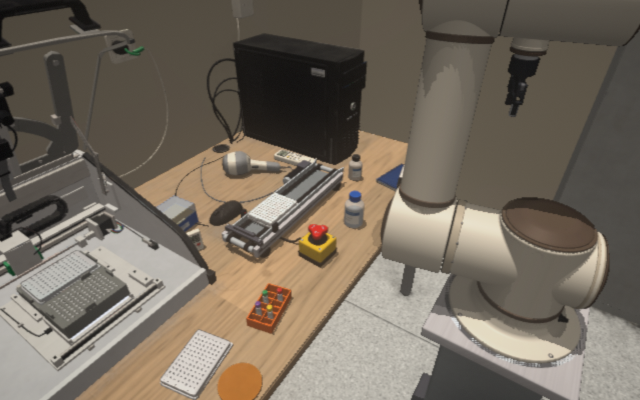

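The overview shows the stop box at about (317,245) in both views. The plate on the belts is at about (272,208), the end stop is near (240,240), and the bottle is beside the box at (350,210). Next I'll enlarge the side view.

```bash
cat > h.py <<'E'
import numpy as np,cv2
from workcell import monitor, capture, calibration
def world(name,u,v,d,c=None):
    c=c or calibration(name); T=np.linalg.inv(c["camera_from_world"])
    p=np.array([(u-c["cx"])/c["fx"]*d,(v-c["cy"])/c["fy"]*d,d,1]); return (T@p)[:3]
def ray_z(name,u,v,z,c=None):
    c=c or calibration(name); T=np.linalg.inv(c["camera_from_world"])
    r=T[:3,:3]@np.array([(u-c["cx"])/c["fx"],(v-c["cy"])/c["fy"],1]); o=T[:3,3]
    return o+r*(z-o[2])/r[2]
def proj(name,P,c=None):
    c=c or calibration(name); q=c["camera_from_world"]@np.append(P,1); return q[0]/q[2]*c["fx"]+c["cx"],q[1]/q[2]*c["fy"]+c["cy"]
E
python3 - <<'E'
import cv2,numpy as np
from h import *
p=cv2.imread("pics/side0.png"); d=np.load("pics/side0.npy")
cv2.imwrite("pics/crop1.png",cv2.resize(p[150:270,210:370],None,fx=5,fy=5,interpolation=cv2.INTER_CUBIC))
for n,uv in dict(head=(318,229),plate=(272,208),box=(318,250),bottle=(355,195),belt=(305,185)).items():
    print(n,np.round(world("side",*uv,d[uv[1],uv[0]]),1))
E
```

```text
head [459.   98.   89.3]
plate [632.2  67.5  64.5]
box [438.8 128.7  52.3]
bottle [444.2 -65.1 104.1]
belt [ 641.9 -107.9   41.6]
```

View pics/crop1.png

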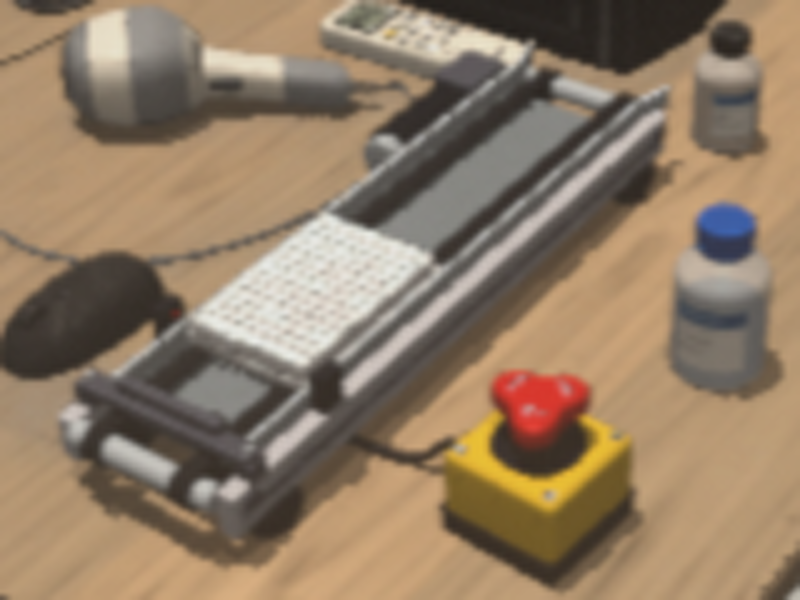

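```bash
python3 - <<'E'
import cv2,numpy as np
from h import *
d=np.load("pics/side0.npy")
cv=lambda u,v:(210+(u+.5)/5-.5,150+(v+.5)/5-.5)
for n,(u,v,z) in dict(pfl=(328,212,64),pfr=(435,255,64),pnr=(305,368,64),pnl=(190,318,64),stopL=(85,378,68),stopR=(258,458,68),
  headc=(540,400,88),lobe_l=(497,385,88),lobe_r=(585,385,88),lobe_n=(528,432,88),capblue=(725,215,103),gr_far=(665,90,58),gr_near=(262,440,58),capblk=(730,32,85)).items():
    U,V=cv(u,v); print(n,np.round(ray_z("side",U,V,z),1), np.round(world("side",U,V,d[int(round(V)),int(round(U))]),1))
E
```

```text
pfl [ 6.744e+02 -4.000e-01  6.400e+01] [676.1  -2.4  62.2]
pfr [5.961e+02 1.000e-01 6.400e+01] [606.1 -13.3  52. ]
pnr [593.6 121.9  64. ] [594.8 120.6  62.6]
pnl [673.7 122.7  64. ] [ 42.5 740.7 725.9]
stopL [681.2 195.9  68. ] [684.4 193.3  64.8]
stopR [565.  194.4  68. ] [572.5 186.5  58.5]
headc [459.4  99.2  88. ] [457.9 101.4  90.2]
lobe_l [484.  101.4  88. ] [483.4 102.1  88.8]
lobe_r [446.9  76.8  88. ] [445.9  78.3  89.5]
lobe_n [450.9 122.9  88. ] [453.8 118.6  83.5]
capblue [451.4 -76.1 103. ] [450.4 -74.  104.6]
gr_far [ 583.7 -240.6   58. ] [ 584.2 -241.5   57.4]
gr_near [580.1 174.3  58. ] [586.1 167.9  50.5]
capblk [ 563.6 -289.    85. ] [ 563.1 -288.1   85.6]
```

```bash
python3 - <<'E'
from h import *
d=np.load("pics/side0.npy")
for uv in [(362,70),(352,150),(345,60),(250,60),(393,176),(285,158),(270,307)]: print(uv,np.round(world("side",*uv,d[uv[1],uv[0]]),0))
E
python3 -m inch '0.03 0 -0.01 -0.05; 0.043 0 -0.01 -0.075; 0.043 0 -0.01 -0.075; 0.043 0 -0.01 -0.075; 0.043 0 -0.01 -0.075; 0.043 0 -0.01 -0.075; 0.043 0 -0.01 -0.075; 0.043 0 -0.01 -0.075' 0
```

```text
(362, 70) [ 633. -431.  319.]
(352, 150) [ 638. -403.   34.]
(345, 60) [ 648. -341.  371.]
(250, 60) [1005. -303.  324.]
(393, 176) [ 450. -352.   14.]
(285, 158) [ 824. -243.   18.]
(270, 307) [428. 332.  51.]
t: 0.9
position: [459.3, -365.6, 330.7]
orientation: [0.899, 0.437, -0.0, -0.005]
contact_force: [0.5, -1.1, 0.4]
gripper_width: -0.0
```

```bash
python3 -m inch '0.038 -0.020 0 -0.067; 0.039 -0.017 0 -0.067; 0.04 -0.0145 0 -0.067; 0.041 -0.012 0 -0.067; 0.042 -0.009 0 -0.067; 0.042 -0.006 0 -0.067; 0.043 -0.003 0 -0.067; 0.043 0 0 -0.067; 0.043 0.0025 0 -0.067; 0.03 0.005 0 -0.067' && python3 -m inch '0 0 0 0' && python3 - <<'E'
from h import *
c=calibration("wrist"); p,d=capture("wrist"); cv2.imwrite("pics/w1.png",p[:,:,::-1]); np.save("pics/w1.npy",d); np.save("pics/w1c.npy",c["camera_from_world"]); print(c["fx"],c["cx"],c["cy"])
E
```

```text
t: 1.9
position: [534.8, 61.6, 332.1]
orientation: [0.695, 0.719, 0.001, -0.006]
contact_force: [0.2, -0.7, -0.4]
gripper_width: 0.001
t: 2.0
position: [534.9, 64.8, 331.6]
orientation: [0.693, 0.721, 0.001, -0.007]
contact_force: [0.3, -0.1, -0.6]
gripper_width: 0.0
318.80085651368216 319.89485299643286 200.4034927483633
```

View pics/w1.png

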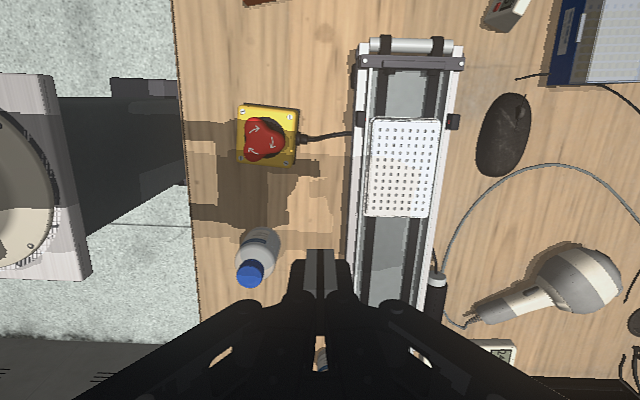

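The wrist view shows the button at about (265,138), the plate from (370,118) to (440,217), and the end-stop bar at y≈62. The bottle is at (253,260). I'll enlarge this.

```bash
python3 - <<'E'
import cv2
p=cv2.imread("pics/w1.png")
cv2.imwrite("pics/w1a.png",cv2.resize(p[90:180,220:330],None,fx=7,fy=7,interpolation=cv2.INTER_CUBIC)[:600])
cv2.imwrite("pics/w1b.png",cv2.resize(p[35:235,340:480],None,fx=3,fy=3,interpolation=cv2.INTER_CUBIC))
E
```

```text
(no output)
```

View pics/w1a.png

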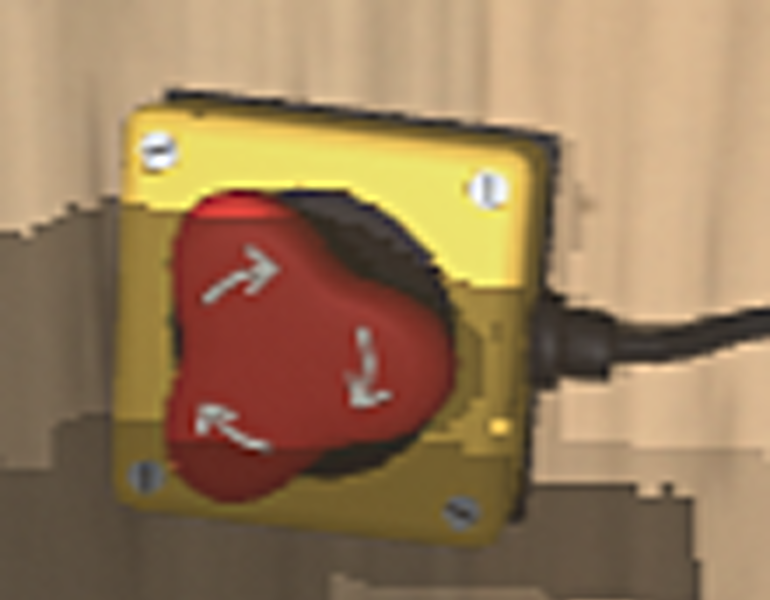

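View pics/w1b.png

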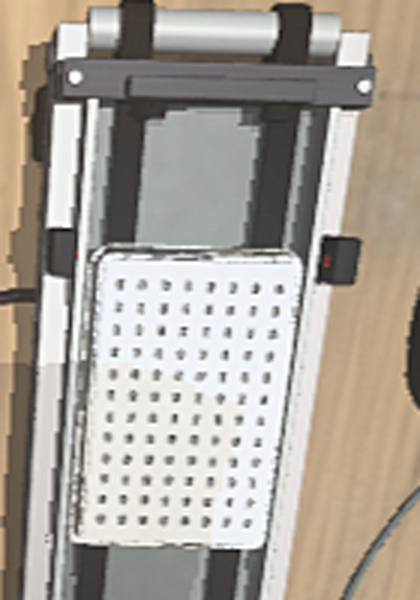

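```bash
python3 - <<'E'
from h import *
c=calibration("wrist"); c["camera_from_world"]=np.load("pics/w1c.npy")
a=lambda u,v:(220+(u+.5)/7-.5,90+(v+.5)/7-.5)
b=lambda u,v:(340+(u+.5)/3-.5,35+(v+.5)/3-.5)
S=[ray_z("wrist",*a(*p),55,c) for p in [(158,150),(488,188),(460,512),(146,477)]]
print(np.round(S,1),np.mean(S,0).round(1))
v=S[1]-S[0];print("yaw",np.arctan2(v[1],v[0])); v=S[2]-S[1];print(np.arctan2(v[0],-v[1]))
cc=np.mean(S,0)
for n,p in dict(right=(456,358),up=(195,200),low=(205,497),ctr=(290,345)).items():
    q=ray_z("wrist",*a(*p),82,c); print(n,q.round(1),np.hypot(*(q-cc)[:2]).round(1),np.degrees(np.arctan2(*(q-cc)[1::-1])).round(1))
for n,p,z in [("tl",(95,250),64),("tr",(303,253),64),("br",(265,547),64),("bl",(72,540),64),("barL",(60,98),68),("barR",(370,104),68),("barL2",(60,60),68),("barR2",(375,68),68),("gin_t",(90,100),58),("gin_t2",(62,590),58),("gR",(335,110),58),("gR2",(285,545),58)]:
    print(n,ray_z("wrist",*b(*p),z,c).round(1))
d=np.load("pics/w1.npy")
for uv in [(262,140),(290,110),(404,167),(410,64),(404,95),(380,250)]: print(uv,world("wrist",*uv,d[uv[1],uv[0]],c).round(1))
E
```

```text
[[436.4 125.4  55. ]
 [493.2 121.4  55. ]
 [488.8  64.5  55. ]
 [432.3  68.5  55. ]] [462.7  95.   55. ]
yaw -0.06950138704968727
-0.07707863176947803
right [490.9  95.8  82. ] 28.2 1.6
up [448.6 119.3  82. ] 28.1 120.1
low [448.9  70.8  82. ] 27.8 -119.7
ctr [463.6  96.7  82. ] 2.0 62.8
tl [591.  124.3  64. ]
tr [672.8 126.6  64. ]
br [676.    2.8  64. ]
bl [592.2   2.3  64. ]
barL [572.4 178.6  68. ]
barR [687.6 181.3  68. ]
barL2 [571.4 191.5  68. ]
barR2 [687.3 193.6  68. ]
gin_t [584.9 179.2  58. ]
gin_t2 [590.7 -23.9  58. ]
gR [678.7 179.5  58. ]
gR2 [686.8   1.9  58. ]
(262, 140) [465.4  96.   86. ]
(290, 110) [493.  128.5  44.6]
(404, 167) [636.9  67.2  63.4]
(410, 64) [627.9 184.3  68.4]
(404, 95) [632.1 151.9  40.3]
(380, 250) [623.4 -58.6  41.5]
```

Measured values agree with what was given: lobe radii come out at 28 mm, the box screws are square, and the plate is about 84×123 at z=64. The button axis is at (462.7, 95) with lobes at 0° and ±120°. I'll move above the button now.

```bash
python3 -m inch '0.017 -0.036 0.03 0; 0.016 -0.035 0.04 0; 0 0 0.045 0; 0 0 0.045 0.015; 0 0 0.025 0; 0 0 0 0' && python3 -m inch '0 0 0 0'
```

```text
t: 2.65
position: [460.1, 91.2, 143.6]
orientation: [0.702, 0.712, 0.001, -0.006]
contact_force: [-0.6, 0.0, 0.3]
gripper_width: 0.0
t: 2.75
position: [460.2, 90.5, 144.3]
orientation: [0.703, 0.711, 0.001, -0.006]
contact_force: [0.6, -0.0, 1.0]
gripper_width: -0.001
```

```bash
python3 -m inch '0.004 0.0025 0.01 0; 0 0 0.01 0; 0 0 0.008 0; 0 0 0 0' && python3 -m inch '0 0 0.003 0' && python3 -m inch '0 0 0.003 0' && python3 -m inch '0 0 0.003 0'
```

```text
t: 3.15
position: [464.9, 94.4, 117.7]
orientation: [0.704, 0.711, 0.003, -0.004]
contact_force: [0.1, 0.5, 0.3]
gripper_width: 0.001
t: 3.25
position: [465.2, 94.5, 115.0]
orientation: [0.703, 0.711, 0.003, -0.004]
contact_force: [-0.6, -0.0, 0.6]
gripper_width: -0.004
t: 3.35
position: [465.2, 94.6, 111.9]
orientation: [0.703, 0.711, 0.003, -0.003]
contact_force: [-0.1, 0.1, -0.2]
gripper_width: 0.002
t: 3.45
position: [465.4, 94.6, 108.9]
orientation: [0.703, 0.711, 0.003, -0.003]
contact_force: [-0.5, 0.1, 2.9]
gripper_width: -0.002
```

```bash
python3 -m inch '0 -0.002 0.003 0' && python3 -m inch '0 0 0.003 0' && python3 -m inch '0 0 0.002 0'&& python3 -m inch '0 0 0.001 0'
```

```text
t: 3.55
position: [464.0, 94.5, 106.2]
orientation: [0.703, 0.711, 0.004, -0.003]
contact_force: [3.9, -0.4, 6.3]
gripper_width: -0.002
t: 3.65
position: [464.2, 94.6, 103.4]
orientation: [0.703, 0.711, 0.004, -0.002]
contact_force: [-2.4, -0.1, 5.6]
gripper_width: -0.002
t: 3.75
position: [464.1, 94.6, 101.4]
orientation: [0.703, 0.711, 0.004, -0.002]
contact_force: [-1.0, -0.1, 5.7]
gripper_width: -0.001
t: 3.85
position: [464.1, 94.6, 100.5]
orientation: [0.703, 0.711, 0.004, -0.002]
contact_force: [-1.1, 0.3, 5.1]
gripper_width: -0.002
```

```bash
python3 -m inch '0 0 0.001 0' && python3 -m inch '0 0 0.001 0'&& python3 -m inch '0 0 0.0007 0'
```

```text
t: 3.95
position: [464.1, 94.6, 99.6]
orientation: [0.703, 0.711, 0.004, -0.002]
contact_force: [-0.4, -0.5, 6.3]
gripper_width: 0.001
t: 4.05
position: [464.1, 94.6, 98.7]
orientation: [0.703, 0.711, 0.004, -0.002]
contact_force: [-0.8, -0.1, 6.0]
gripper_width: -0.002
t: 4.15
position: [464.1, 94.6, 98.2]
orientation: [0.703, 0.711, 0.004, -0.002]
contact_force: [-2.0, 0.4, 6.5]
gripper_width: -0.003
```

```bash
python3 -m inch '0 0 0.0007 0' && python3 -m inch '0 0 0.0006 0'
```

```text
t: 4.25
position: [464.2, 94.6, 97.8]
orientation: [0.703, 0.711, 0.005, -0.002]
contact_force: [-3.7, -0.4, 15.9]
gripper_width: 0.0
t: 4.35
position: [464.3, 94.6, 97.8]
orientation: [0.703, 0.711, 0.005, -0.001]
contact_force: [-6.2, -0.7, 15.7]
gripper_width: -0.002
```

It's on the bottom stop (16 N at 12 mm), so I'll release straight up and check.

```bash
python3 -m inch '0 0 -0.003 0; 0 0 -0.01 0; 0 0 -0.03 0;0 0 -0.045 0;0 0 -0.045 0;0 0 -0.045 0; 0 0 0 0' && python3 - <<'E'
from h import *
p,d=capture("side"); cv2.imwrite("pics/s2.png",p[:,:,::-1])
cv2.imwrite("pics/s2c.png",cv2.resize(p[150:270,210:370,::-1],None,fx=5,fy=5,interpolation=cv2.INTER_CUBIC))
c=calibration("wrist"); p,d=capture("wrist"); cv2.imwrite("pics/w2.png",p[:,:,::-1])
pr=proj("wrist",[462.7,95,80],c); print(pr)
ok=(p[:,:,0]>120)&(p[:,:,1]<70)&(p[:,:,2]<70)
P=np.array([world("wrist",u,v,d[v,u],c) for v,u in np.argwhere(ok) if d[v,u]>0])
P=P[np.hypot(P[:,0]-462.7,P[:,1]-95)<15]
print(len(P),np.percentile(P[:,2],[5,50,95]))
E
```

```text
t: 5.05
position: [461.4, 93.0, 283.9]
orientation: [0.703, 0.711, 0.004, -0.003]
contact_force: [0.4, 0.5, -0.7]
gripper_width: -0.002
(np.float64(322.08726823603007), np.float64(176.3099939353076))
62 [77.97493352 79.07762066 80.22206933]
```

View pics/s2c.png

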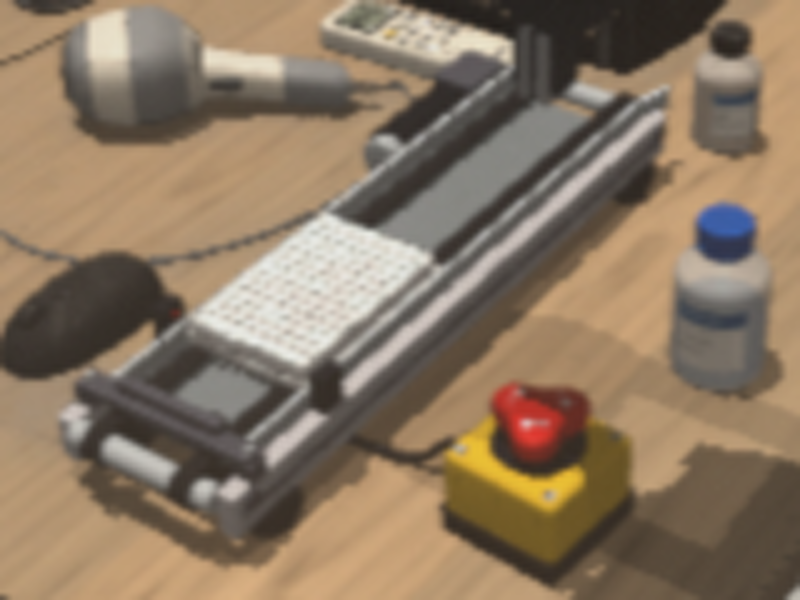

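View pics/w2.png

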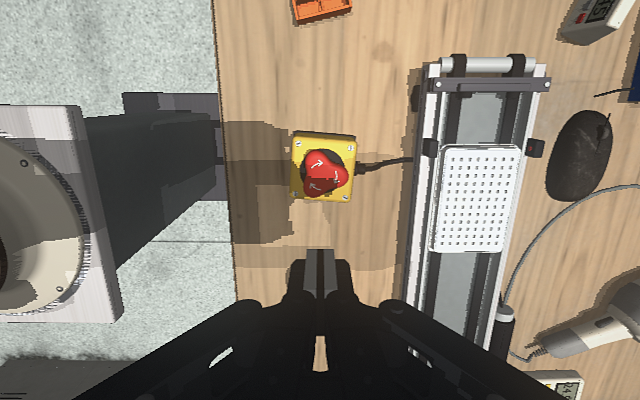

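The button is latched: its top measures about 79 mm and the lobes are still at rest. The plate hasn't moved. Next I'll go behind the plate with the fingers slightly apart for a square push.

```bash
python3 -m inch '-0.025 0.035 0 -0.012; -0.026 0.035 0 0; -0.025 0.035 0 0; -0.026 0.035 0 0; -0.025 0.034 0.02 0; 0 0 0.045 0; 0 0 0.04 0; 0 0 0.03 0; 0 0 0 0; 0 0 0 0' 0.03 && python3 - <<'E'
from h import *
c=calibration("wrist"); p,d=capture("wrist"); cv2.imwrite("pics/w3.png",p[:,:,::-1]); np.save("pics/w3.npy",d); np.save("pics/w3c.npy",c["camera_from_world"])
E
```

```text
t: 6.15
position: [637.1, -33.8, 123.8]
orientation: [0.699, 0.715, -0.003, -0.012]
contact_force: [-0.0, 0.5, 0.3]
gripper_width: 0.352
```

View pics/w3.png

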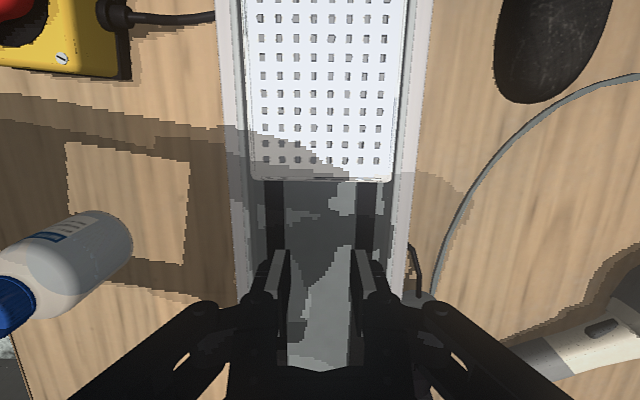

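The plate's trailing edge is at row 181 (columns 252–392), and the fingertips are centred over the belts at about columns 275 and 365. Next I'll compute the edge position.

```bash
python3 - <<'E'
from h import *
c=calibration("wrist"); c["camera_from_world"]=np.load("pics/w3c.npy"); d=np.load("pics/w3.npy")
for u,v,z in [(252,180,64),(392,180,64),(322,181,64),(322,178,64)]: print(ray_z("wrist",u,v,z,c).round(1), world("wrist",u,v-3,d[v-3,u],c).round(1))
for u,v,z in [(242,181,58),(402,181,58),(236,60,58),(408,60,58)]: print(ray_z("wrist",u,v,z,c).round(1))
E
python3 -m inch '0 0 0.03 0; 0 0 0.012 0; 0 0 0 0'; python3 -m inch '0 0 0 0'
```

```text
[ 5.949e+02 -2.000e-01  6.400e+01] [592.5  -1.   53.5]
[676.7   2.3  64. ] [678.8   1.6  53.4]
[6.36e+02 5.00e-01 6.40e+01] [636.    2.2  63.6]
[636.    2.3  64. ] [635.9   4.   63.9]
[587.4  -2.6  58. ]
[6.841e+02 4.000e-01 5.800e+01]
[587.5  65.1  58. ]
[680.3  67.2  58. ]
t: 6.5
position: [638.3, -33.3, 86.5]
orientation: [0.698, 0.716, -0.001, -0.009]
contact_force: [0.3, -0.1, 0.8]
gripper_width: 0.352
t: 6.6
position: [638.7, -33.4, 88.0]
orientation: [0.698, 0.716, -0.001, -0.009]
contact_force: [-0.2, 0.4, 0.3]
gripper_width: 0.351
```

```bash
python3 -m inch '0 -0.0025 0.007 0; 0 0 0.003 0; 0 0 0 0'; python3 -m inch '0.008 0 0.001 0; 0 0 0 0'
```

```text
t: 6.9
position: [637.1, -33.5, 80.5]
orientation: [0.698, 0.716, 0.0, -0.007]
contact_force: [0.3, 0.6, 0.0]
gripper_width: 0.357
t: 7.1
position: [637.0, -24.9, 79.9]
orientation: [0.698, 0.716, 0.0, -0.007]
contact_force: [0.7, 0.4, -0.1]
gripper_width: 0.353
```

```bash
python3 -m inch '0 0 0.003 0; 0.004 0 0 0; 0.003 0 0 0; 0.003 0 0 0'; python3 -m inch '0.003 0 0 0; 0.003 0 0 0'; python3 - <<'E'
from h import *
c=calibration("wrist"); p,d=capture("wrist"); cv2.imwrite("pics/w4.png",p[:,:,::-1])
E
```

```text
t: 7.5
position: [636.8, -14.0, 76.9]
orientation: [0.698, 0.716, 0.0, -0.007]
contact_force: [0.5, -0.4, 0.3]
gripper_width: 0.35
t: 7.7
position: [636.7, -7.4, 77.0]
orientation: [0.698, 0.716, 0.0, -0.007]
contact_force: [-0.5, -0.3, 0.0]
gripper_width: 0.351
```

View pics/w4.png

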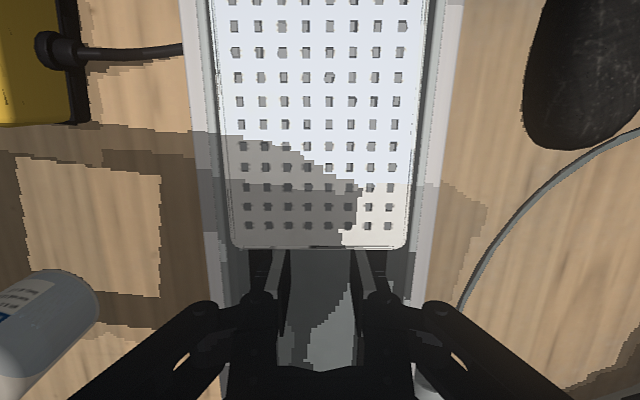

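The fingertips are at the plate's rear edge (row ~248) and in line with the channel. I'll start the gentle push.

```bash
python3 -m inch '0.004 0 0 0; 0.004 0 0 0; 0.004 0 0 0; 0.004 0 0 0; 0.004 0 0 0'; python3 -m inch '0.004 0 0 0; 0.004 0 0 0; 0.004 0 0 0';  python3 - <<'E'
from h import *
p,d=capture("side"); cv2.imwrite("pics/s5c.png",cv2.resize(p[150:270,210:370,::-1],None,fx=5,fy=5,interpolation=cv2.INTER_CUBIC))
E
```

```text
t: 8.25
position: [636.1, 14.5, 77.2]
orientation: [0.698, 0.716, 0.0, -0.007]
contact_force: [-0.1, -0.7, -0.8]
gripper_width: 0.351
t: 8.55
position: [635.8, 27.7, 77.4]
orientation: [0.698, 0.716, 0.0, -0.007]
contact_force: [-0.5, -1.1, -0.3]
gripper_width: 0.349
```

View pics/s5c.png

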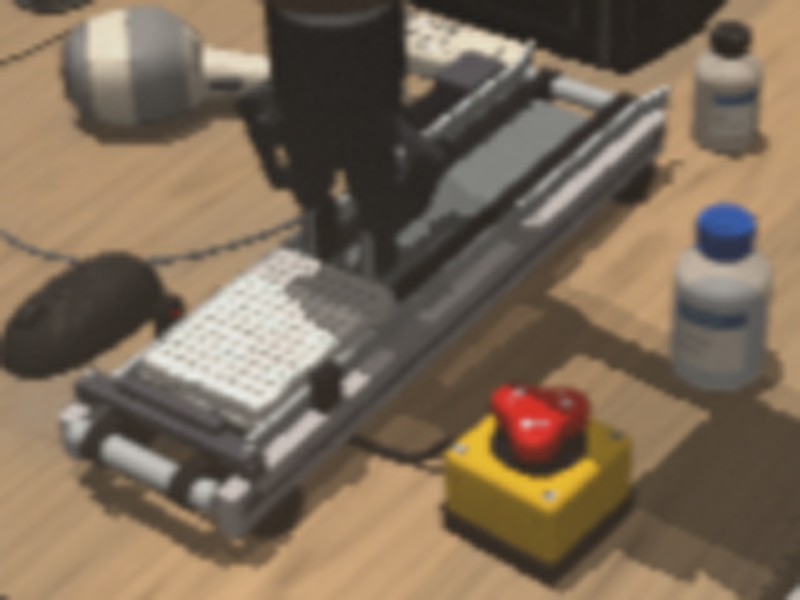

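The plate has advanced and the front gap is small now, with the stop still latched. I'll continue with finer steps.

```bash
python3 -m inch '0.003 0 0 0; 0.002 0 0 0; 0.002 0 0 0'; python3 -m inch '0.002 0 0 0; 0.002 0 0 0';python3 -m inch '0.0015 0 0 0;0.0015 0 0 0';python3 - <<'E'
from h import *
p,d=capture("side"); cv2.imwrite("pics/s6c.png",cv2.resize(p[190:270,210:310,::-1],None,fx=7,fy=7,interpolation=cv2.INTER_CUBIC))
E
```

```text
t: 8.9
position: [635.6, 35.6, 77.5]
orientation: [0.698, 0.716, 0.0, -0.007]
contact_force: [-1.2, -11.8, -0.4]
gripper_width: 0.353
t: 9.1
position: [635.3, 36.0, 77.6]
orientation: [0.699, 0.716, -0.002, -0.005]
contact_force: [-1.9, -19.2, 1.6]
gripper_width: 0.351
t: 9.3
position: [635.1, 35.9, 77.6]
orientation: [0.699, 0.715, -0.004, -0.003]
contact_force: [-1.1, -10.8, 0.5]
gripper_width: 0.354
```

View pics/s6c.png

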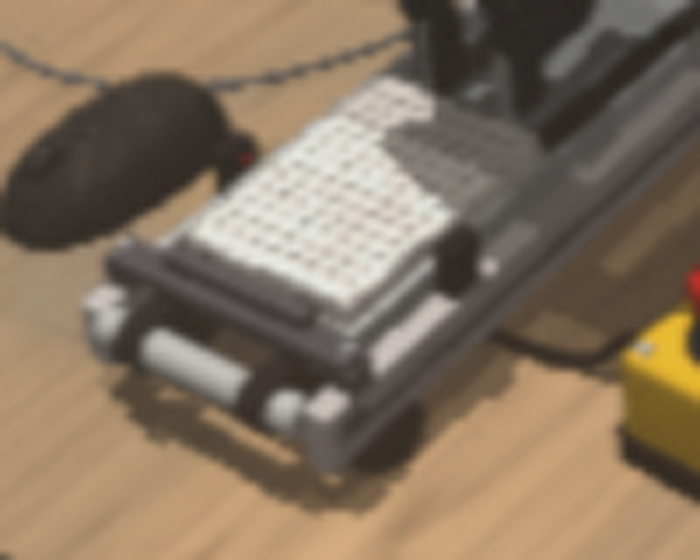

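The plate has stopped against the bumpers, with the force rising at y≈35.8. I'll back straight off, rise and check from above.

```bash
python3 -m inch '-0.003 0 0 0; -0.01 0 0 0; -0.015 0 0 0; 0 0 -0.03 0; 0 0 -0.045 0; 0 0 -0.045 0; 0 0 -0.045 0; 0.02 -0.04 -0.04 0; 0.02 -0.04 0 0; 0 0 0 0' 0; python3 - <<'E'
from h import *
c=calibration("wrist"); p,d=capture("wrist"); cv2.imwrite("pics/w5.png",p[:,:,::-1]); np.save("pics/w5.npy",d); np.save("pics/w5c.npy",c["camera_from_world"])
E
```

```text
t: 10.35
position: [561.9, 34.5, 282.3]
orientation: [0.701, 0.713, -0.005, -0.005]
contact_force: [0.3, 0.0, 0.0]
gripper_width: 0.002
```

View pics/w5.png

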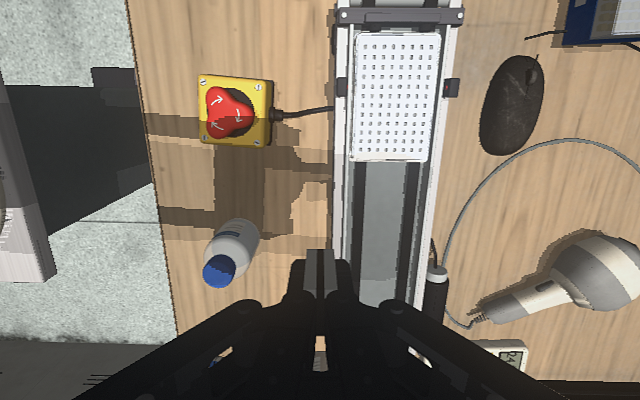

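```bash
python3 - <<'E'
from h import *
p=cv2.imread("pics/w5.png")
cv2.imwrite("pics/w5b.png",cv2.resize(p[0:60,325:475],None,fx=5,fy=5,interpolation=cv2.INTER_CUBIC))
cv2.imwrite("pics/w5a.png",cv2.resize(p[65:155,190:280],None,fx=6,fy=6,interpolation=cv2.INTER_CUBIC))
E
```

```text
(no output)
```

View pics/w5b.png

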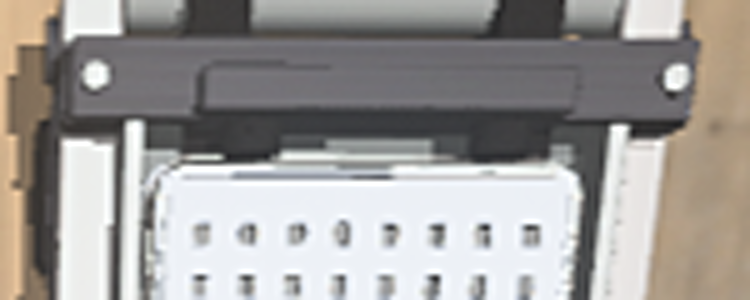

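View pics/w5a.png

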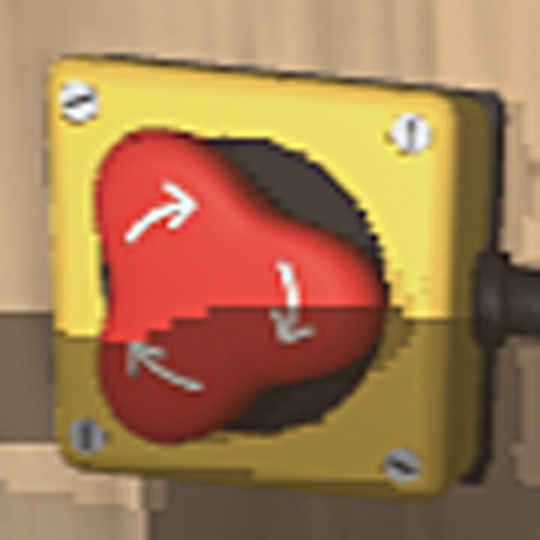

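```bash
python3 - <<'E'
from h import *
c=calibration("wrist"); c["camera_from_world"]=np.load("pics/w5c.npy")
b=lambda u,v:(325+(u+.5)/5-.5,(v+.5)/5-.5)
for n,p,z in [("lead",b(365,163),62),("barface",b(370,120),68),("bump",b(250,160),58),("trail",(390,161),62),("trailL",(352,161),62),("trailR",(428,161),62)]: print(n,ray_z("wrist",*p,z,c).round(1))
E
```

```text
lead [630.  172.7  62. ]
barface [629.1 178.9  68. ]
bump [608.7 173.5  58. ]
trail [634.   48.3  62. ]
trailL [593.   47.4  62. ]
trailR [674.8  49.2  62. ]
```

The plate sits on both bumpers: its leading edge is at y≈173 and the bumper faces are at ≈173.5. Now I'll go for the twist, placing the closed fingertips beside the +x lobe on its +y side.

```bash
python3 -m inch '0.031 -0.022 0 0; 0.031 -0.022 0 0; 0.031 -0.021 0 0; 0 0 0.045 0.015; 0 0 0.045 0; 0 0 0.045 0; 0 0 0.018 0; 0 0 0 0; 0 0 0 0' 0
```

```text
t: 11.3
position: [498.5, 121.6, 124.5]
orientation: [0.708, 0.706, -0.004, -0.003]
contact_force: [-0.8, -0.4, 0.2]
gripper_width: -0.003
```

```bash
python3 -m inch '0.0065 -0.003 0 0; 0 0 0 0'; python3 - <<'E'
from h import *
c=calibration("wrist"); p,d=capture("wrist"); cv2.imwrite("pics/w6.png",p[:,:,::-1])
print(proj("wrist",[462.7,95,79.5],c))
E
```

```text
t: 11.5
position: [496.8, 128.0, 126.6]
orientation: [0.708, 0.706, -0.003, -0.003]
contact_force: [-0.2, -0.1, 0.3]
gripper_width: 0.0
(np.float64(265.3773689361424), np.float64(291.4500584924398))
```

View pics/w6.png

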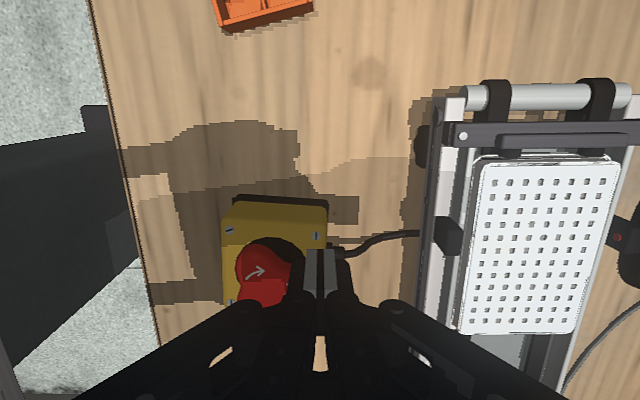

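The finger is clear of the head, on the +y side of the +x lobe. I'll lower it beside the lobe.

```bash
python3 -m inch '0 -0.001 0.015 0; 0 0 0.013 0; 0 0 0.006 0; 0 0 0 0'; python3 -m inch '0 0 0 0'
```

```text
t: 11.95
position: [497.4, 128.1, 94.2]
orientation: [0.708, 0.706, -0.001, -0.001]
contact_force: [0.7, 0.6, 0.3]
gripper_width: -0.002
t: 12.05
position: [497.5, 128.1, 94.4]
orientation: [0.708, 0.706, -0.001, -0.001]
contact_force: [-0.4, 0.4, 0.0]
gripper_width: 0.001
```

```bash
python3 -m inch '0 -0.002 0.004 0; -0.003 0 0 0; -0.003 0 0 0'; python3 -m inch '-0.002 0 0 0'; python3 -m inch '-0.002 0 0 0'; python3 -m inch '-0.002 0 0 0'
```

```text
t: 12.35
position: [495.7, 122.1, 91.0]
orientation: [0.708, 0.706, -0.001, -0.0]
contact_force: [0.2, 0.2, -0.6]
gripper_width: -0.004
t: 12.45
position: [495.7, 119.7, 91.2]
orientation: [0.708, 0.706, -0.001, -0.0]
contact_force: [0.7, -0.6, -0.3]
gripper_width: 0.001
t: 12.55
position: [495.8, 117.4, 91.3]
orientation: [0.708, 0.706, -0.001, -0.0]
contact_force: [0.2, -0.3, 0.9]
gripper_width: 0.002
t: 12.65
position: [495.8, 115.2, 91.4]
orientation: [0.708, 0.706, -0.001, -0.0]
contact_force: [-0.2, 0.9, 0.2]
gripper_width: -0.0
```

```bash
python3 -m inch '-0.0027 0.0015 0 0.08; -0.0027 0.0015 0 0.08'; python3 -m inch '-0.0027 0.0015 0 0.08; -0.0027 0.0015 0 0.08'; python3 -m inch '-0.0027 0.0015 0 0.08;-0.0027 0.0015 0 0.08'
```

```text
t: 12.85
position: [498.7, 109.2, 91.6]
orientation: [0.763, 0.646, -0.0, 0.0]
contact_force: [-0.1, -0.2, 0.4]
gripper_width: -0.001
t: 13.05
position: [500.7, 102.9, 91.7]
orientation: [0.815, 0.58, -0.0, 0.0]
contact_force: [0.5, 1.7, -0.2]
gripper_width: 0.002
t: 13.25
position: [501.7, 96.5, 91.8]
orientation: [0.86, 0.51, -0.0, -0.0]
contact_force: [0.3, 1.8, 0.5]
gripper_width: -0.002
```

```bash
python3 - <<'E'
from h import *
p,d=capture("wrist"); cv2.imwrite("pics/w7.png",p[:,:,::-1])
p,d=capture("side"); cv2.imwrite("pics/s7.png",cv2.resize(p[200:270,270:370,::-1],None,fx=6,fy=6,interpolation=cv2.INTER_CUBIC))
E
```

```text
(no output)
```

View pics/w7.png

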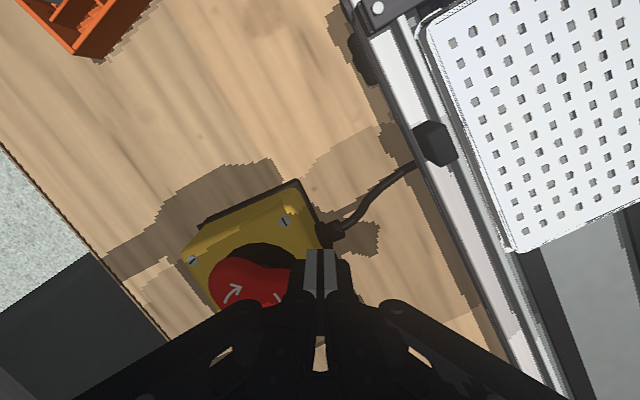

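View pics/s7.png

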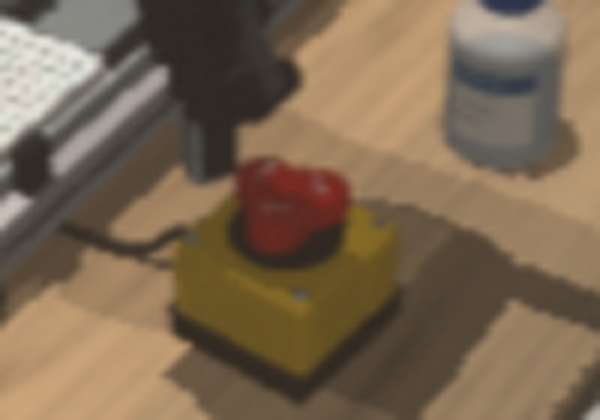

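The fingertip is riding too far out on the lobe tip (finger centre 39 mm from the axis). I'll swing back, come in about 7 mm radially, and push the flank properly.

```bash
python3 -m inch '0.0026 -0.0017 0 -0.08; 0.0026 -0.0017 0 -0.08; 0.0026 -0.0017 0 -0.08; 0.0026 -0.0017 0 -0.08; 0.0026 -0.0017 0 -0.08; 0.0026 -0.0017 0 -0.08; 0.004 0 0 0; 0.004 0 0 0;0 0 0 0'
```

```text
t: 14.25
position: [496.1, 123.2, 92.1]
orientation: [0.701, 0.713, -0.0, 0.0]
contact_force: [0.2, 0.2, 0.1]
gripper_width: -0.004
```

```bash
python3 -m inch '0 -0.004 0.002 0; 0 -0.004 0.001 0; 0 0 0 0'; python3 -m inch '-0.003 0 0 0; -0.002 0 0 0'; python3 -m inch '-0.002 0 0 0'; python3 -m inch '-0.002 0 0 0'
```

```text
t: 14.55
position: [487.4, 123.0, 88.6]
orientation: [0.701, 0.713, -0.0, 0.0]
contact_force: [-0.8, 0.2, -0.5]
gripper_width: 0.002
t: 14.75
position: [487.3, 117.7, 88.6]
orientation: [0.701, 0.713, -0.0, 0.0]
contact_force: [0.8, -0.5, 0.0]
gripper_width: -0.0
t: 14.85
position: [487.4, 115.4, 88.7]
orientation: [0.701, 0.713, -0.0, 0.0]
contact_force: [0.9, -0.4, -0.2]
gripper_width: 0.0
t: 14.95
position: [487.6, 113.4, 88.8]
orientation: [0.701, 0.713, 0.0, 0.0]
contact_force: [4.0, 3.8, 0.1]
gripper_width: -0.0
```

```bash
python3 -m inch '-0.002 0.0015 0 0.08; -0.002 0.0015 0 0.08'; python3 -m inch '-0.002 0.0015 0 0.08; -0.002 0.0015 0 0.08'; python3 -m inch '-0.002 0.0015 0 0.08'
```

```text
t: 15.15
position: [491.1, 109.3, 89.2]
orientation: [0.757, 0.653, 0.001, 0.0]
contact_force: [0.4, 2.8, 0.9]
gripper_width: -0.004
t: 15.35
position: [493.8, 104.6, 89.4]
orientation: [0.809, 0.588, 0.001, 0.0]
contact_force: [0.2, 1.4, -0.5]
gripper_width: 0.002
t: 15.45
position: [494.8, 102.1, 89.5]
orientation: [0.833, 0.553, 0.002, 0.0]
contact_force: [-0.3, 1.2, -0.2]
gripper_width: -0.002
```

```bash
python3 -m inch '-0.0023 0.001 0 0.08; -0.0023 0.001 0 0.08'; python3 -m inch '-0.0023 0.001 0 0.08;-0.0023 0.001 0 0.08'; python3 - <<'E'
from h import *
p,d=capture("wrist"); cv2.imwrite("pics/w8.png",p[:,:,::-1])
p,d=capture("side"); cv2.imwrite("pics/s8.png",cv2.resize(p[200:270,270:370,::-1],None,fx=6,fy=6,interpolation=cv2.INTER_CUBIC))
E
```

```text
t: 15.65
position: [495.4, 96.8, 89.7]
orientation: [0.876, 0.482, 0.002, -0.0]
contact_force: [3.2, 2.4, -1.4]
gripper_width: -0.0
t: 15.85
position: [495.2, 91.6, 89.9]
orientation: [0.913, 0.407, 0.003, -0.0]
contact_force: [2.8, 2.5, -2.5]
gripper_width: -0.003
```

View pics/s8.png

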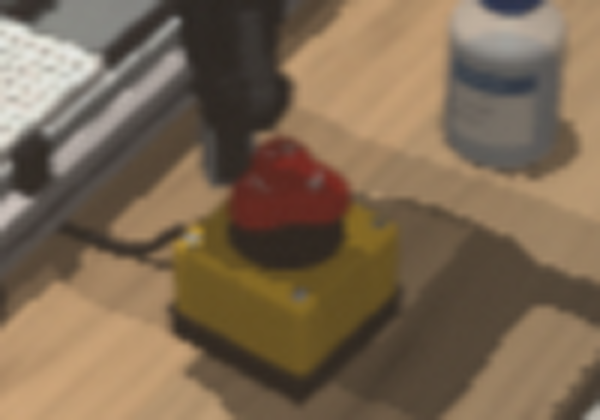

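View pics/w8.png

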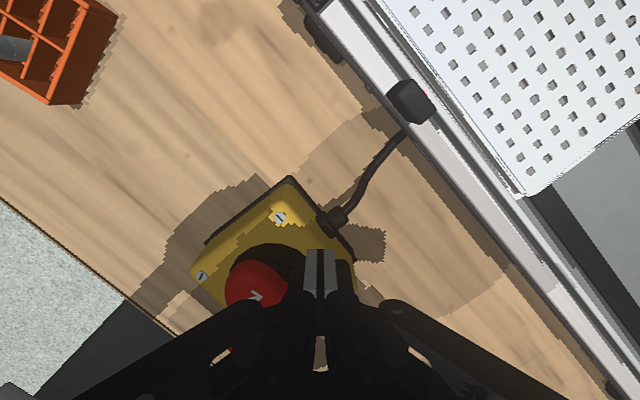

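The side view shows the head has risen with the black collar visible below it. I'll check its height before letting go.

```bash
python3 - <<'E'
from h import *
p,d=capture("side")
ok=(p[:,:,0]>90)&(p[:,:,1]<70)&(p[:,:,2]<70)
P=np.array([world("side",u,v,d[v,u]) for v,u in np.argwhere(ok) if d[v,u]>0])
P=P[np.hypot(P[:,0]-462.7,P[:,1]-95)<30]
print(len(P),np.percentile(P[:,2],[5,50,80,90,95,99]).round(1))
E
```

```text
186 [77.2 87.7 88.9 89.6 89.8 90.4]
```

It popped out, with the head top at about 88 mm. I'll ease back counter-clockwise so the button can return to rest, then lift clear.

```bash
python3 -m inch '0.0026 -0.0015 0 -0.08; 0.0026 -0.0015 0 -0.08; 0.0026 -0.0015 0 -0.08; 0.0026 -0.0015 0 -0.08; 0.0026 -0.0015 0 -0.08; 0.0026 -0.0015 0 -0.08; 0.0026 -0.0015 0 -0.08; 0.0026 -0.0015 0 -0.08; 0.003 0 0 0; 0 0 0 0'
```

```text
t: 17.0
position: [492.1, 119.5, 89.8]
orientation: [0.72, 0.694, 0.002, -0.0]
contact_force: [1.0, -0.4, -0.6]
gripper_width: -0.003
```

```bash
python3 - <<'E'
from h import *
p,d=capture("side"); cv2.imwrite("pics/s9.png",cv2.resize(p[200:270,270:370,::-1],None,fx=6,fy=6,interpolation=cv2.INTER_CUBIC))
E
```

```text
(no output)
```

View pics/s9.png

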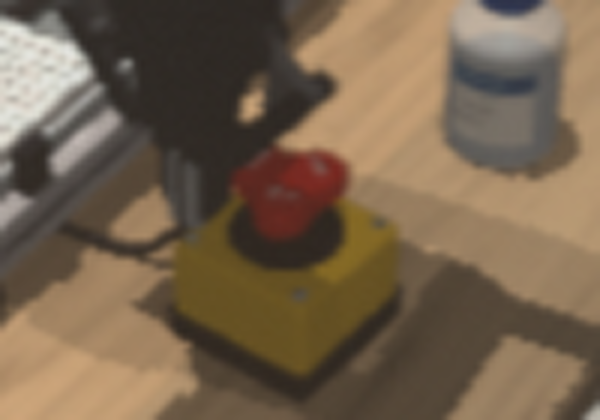

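The button is out and back at rest. I'll move away slightly, lift straight up and take a last look.

```bash
python3 -m inch '0.004 0.003 0 0; 0 0 -0.015 0; 0 0 -0.04 0; 0 0 -0.045 0; 0 0 -0.045 0; -0.035 0.005 -0.045 0; -0.035 0.005 0 0; -0.03 0 0 0; 0 0 0 0; 0 0 0 0'; python3 - <<'E'
from h import *
c=calibration("wrist"); p,d=capture("wrist"); cv2.imwrite("pics/w10.png",p[:,:,::-1])
ok=(p[:,:,0]>100)&(p[:,:,1]<75)&(p[:,:,2]<75)
P=np.array([world("wrist",u,v,d[v,u],c) for v,u in np.argwhere(ok) if d[v,u]>0])
P=P[np.hypot(P[:,0]-462.7,P[:,1]-95)<15]
print(len(P),np.percentile(P[:,2],[5,50,95]))
p,d=capture("side"); cv2.imwrite("pics/s10.png",p[:,:,::-1]);cv2.imwrite("pics/s10c.png",cv2.resize(p[150:270,210:370,::-1],None,fx=5,fy=5,interpolation=cv2.INTER_CUBIC))
E
```

```text
t: 18.05
position: [501.6, 25.3, 281.1]
orientation: [0.723, 0.691, 0.001, 0.0]
contact_force: [0.6, -0.4, -0.1]
gripper_width: -0.006
66 [85.82867588 87.26894484 88.35788986]
```

View pics/w10.png

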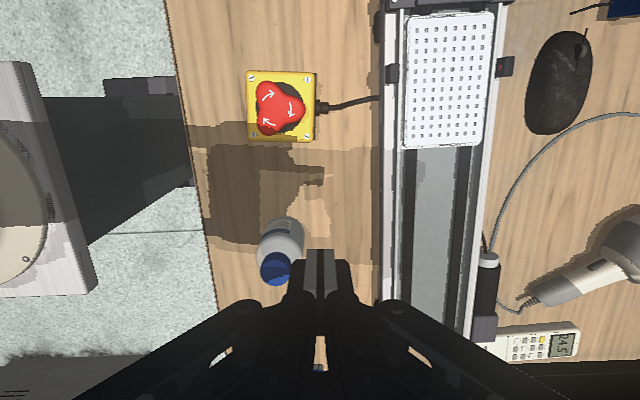

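View pics/s10c.png

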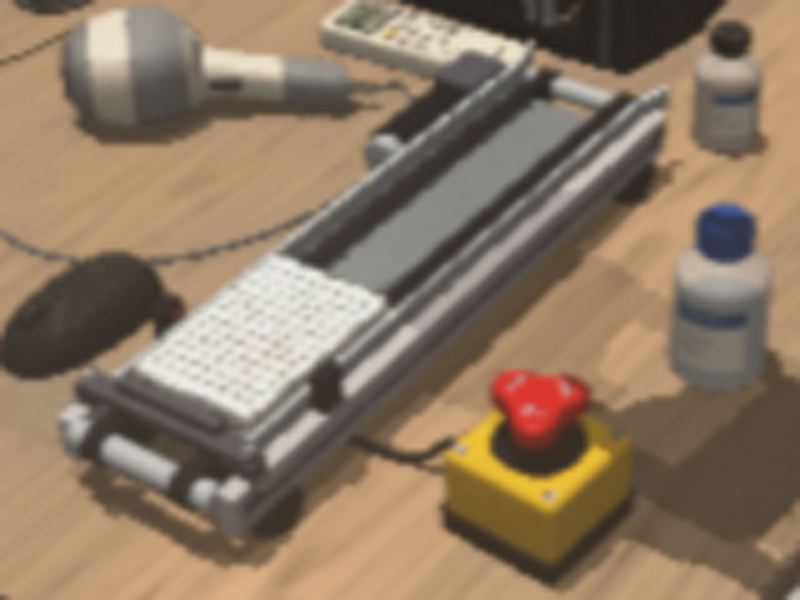

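```bash
python3 - <<'E'
from h import *
from workcell import sign_off
c=calibration("wrist"); print(ray_z("wrist",445,148,62,c).round(1), monitor.get_obs()["t"])
print(sign_off())
E
```

```text
[635.9  47.1  62. ] 18.15
the job is handed in; nothing more can be done
None
```

The job is done in the order asked and handed in at about 18 s of the 48 s allowed.

- **Stop pressed:** I pressed the button with the closed fingertips to its bottom stop, reaching about 16 N there. After release it stayed latched, with the head top measured at about 79 mm.
- **Plate pushed:** I pushed the plate along the belts until the force rose at the end stop, peaking at about 19 N in the readings. From above, its leading edge was at y≈173 mm and the bumper faces at about 173.5 mm.
- **Plate at rest:** After backing off, the plate's trailing edge read y≈48 mm, and about 47 mm in the last check. Both agree within the camera's 2 mm accuracy, which is too coarse to rule out a sub-millimetre gap at the bumpers.
- **Button turned:** My first try at turning it rode too far out on the lobe tip, so I backed off, moved in and repeated. On the second try it sprang out, and the head top now measures 87–88 mm with the lobes back at rest.

In the last pictures the button is out, the plate is at the stop and the robot touches nothing. The two bottles look unmoved. I did not check the vial rack or the notebook closely at the end, but the arm did not come near them at low height.

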